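# Set and lock the pressure controller

### The arm

A 6-joint arm with a two-finger parallel gripper is mounted at the origin on the work surface. World frame = base frame: x ahead of the robot, y to its left, z up, the work surface at z = 0. Lengths are in m, angles in degrees, forces in N, time in s.
With the tool pointing down it reaches from about 0.35 to 0.975 m from the base axis. Payload 7.1 kg.
Tool frame: the origin (TCP) lies on the centre line of the jaws, within the pads' length; the fingertips stand 17 mm ahead of it and the grasp point (between the pads) lies 2 mm behind it; y points along the fingers, x is the direction in which the jaws open and shut, and the axes are right-handed (so a half turn about y gives the same grasp; the last joint's range is limited). The gripper opens to 88 mm and grips with 3 to 60 N. Pads are 20 mm wide; open, the fingers measure 115 mm over their backs; the gripper's body (75 mm by 178 mm) begins 61 mm behind the grasp point.
Start: joints at [61.994, 24.242, 93.386, -0, 62.372, -1.089], TCP at [0.283, 0.557, 0.24] pointing down, gripper open.
Joint ranges: [-172.04, 172.04], [-51.8, 120.97], [4.93, 147.93], [-75.15, 255.16], [6.16, 154.13], [-145.62, 145.62]. Speed limits (degrees/s): [136.94, 136.94, 172.46, 180, 180, 180].

### API

Orientations are given as a 3x3 rotation matrix whose columns are the frame's x, y, z axes.
In Python, from bench import * gives the robot as it stands.
- The arm moves only by the tool servo_tool, never from a script. Its argument "commands" is a list of rows, each a list of 3 entries, a list of its own where there are three numbers: the shift along the world's x, y, z in cm, then the turn, a rotation vector about the world's x, y, z in units of 6 degrees (1.0 is 6 degrees), then the finger opening in cm, from 0 to 8.78. A call has 1 to 10 rows; each row shifts and turns the commanded pose from where the row before left it; what a row does not reach is not made up. A row lasts 1/10 s, in which the tool goes at most 50 mm and 8.59 degrees, less where a joint would pass 70% of its speed; a pose out of reach is approached as far as the arm can. A call is refused whole if a number of a shift passes 5 or a number of a turn 1, either way. A call with a gripper value outside its range is refused whole. The fingers move at their own pace and stop on an object; "grip_force" is the grip in N (left out, the last holds). Time passes only in rows, so rows that do not move let the fingers close. It gives the time, the measured TCP pose, the force and the opening at its end, in the units of the state.
- get_obs(): the state, without advancing time (a new reading comes with each control period).
- grab_frame(name): name is "side" or "top"; returns a dict with "img" (400x640x3 uint8, blue, green, red), "intrinsics" (3x3 intrinsics, pixels), "cam_to_world" (4x4, takes a point from camera to world coordinates). Camera axes: x right, y down, z forward; pixel columns grow to the right and rows downward; lengths in m; the calibration is good to about 2 mm. A picture is of the moment at which its call begins. There is no depth.
- job_done(): hands the job in, once; it reports no verdict.
The state is a dict: "t": time; "joint_pos": joint angles; "qvel": joint speeds; "effort": joint torques, N m; "ee_pos": TCP position; "tcp_rot": TCP orientation; "ft_force": force on the tool from outside, world axes, zero at the start; "moment": the same for the moment, N m; "gripper_width": opening from 0.0 (shut) to 1.0 (fully open).
Only numpy, scipy, OpenCV 4.12 (cv2) and the standard library are available. Lean on these libraries where they do the work, as an engineer would, in place of code of your own. Each camera call takes 0.05 s, during which the arm holds its last target.

### The job

On the yellow pressure controller, turn the black knob clockwise until its pointer stands right at the red marker. Then lock it: swing the blue lever of the lock ring clockwise until the ring bites, and tighten on until the green tell-tale tab has been carried along by about 10 mm, no more than 15. Leave the setting true and do not disturb the other things lying about.

Things in the scene. Friction and masses are not known exactly. Their poses are not given: they have to be found in the camera images.
- case: Yellow bench pressure controller, fixed to the table: case 300 (its x) x 270 (its y) mm, top face 60 mm above the table. Origin on the common vertical axis of knob and lock ring, at table height; its x axis points away from the robot give or take 0.4 rad. A fixed aluminium neck carries a white round dial plate (132 mm across, top 90 mm above the table) on that axis. Low front half of the case top is clear; a display and a brass fitting stand on the far part.
- dial_centre (a point): Point on the knob's axis at the top face of the white dial plate, 90 mm above the table.
- knob (a joint): Angle of the black setting knob about the vertical axis, rad, 0 to 4.2, growing CLOCKWISE seen from above. Stays where it is left (friction torque 0.12 N m).
- knob_grip (a point): On the knob's axis, 120 mm above the table: the height to grip. The knob is a round foot (60 mm across, from 92 to 100 mm above the table) with an upright bar grip on it, 56 mm long, 14 mm thick, from 100 to 136 mm above the table. The bar lies along the line from the axis to pointer_tip.
- pointer_tip (a point): Outer tip of the knob's thin black pointer with a white line along it, lying over the white dial, 52 mm from the axis, 98 mm above the table. The white line on top of the bar grip also runs towards it.
- marker_tip (a point): Point 52 mm from the axis, 98 mm above the table, at the bearing of the red marker fixed on the dial plate (3 mm high, 13 mm long, inner end 53 mm from the axis). The setting is right when pointer_tip stands at this point. It lies 1.8 to 3.1 rad clockwise of the pointer's start.
- lock_ring (a joint): Angle of the lock ring about the same axis, rad, 0 to 2.4, growing CLOCKWISE from above (tightening). The aluminium ring (106 mm across, 67 to 81 mm above the table) lies under the dial plate and bears a blue lever. Starts loose at 0 to 0.4. It turns lightly (0.06 N m, about 0.5 N at the post) until it bites at an unmarked angle between 1.0 and 1.6 rad; from there it needs 0.8 to 0.9 N m, about 8 N pushed at the post, steadily, with no hard stop, and stays where it is left.
- lever_post (a point): Centre of the blue upright round post at the end of the lock ring's lever: 18 mm across, 115 mm from the axis, top 129 mm above the table, bar below it up to 79 mm; this point is 112 mm above the table. The lever is on the robot's side of the case and goes from the robot's right to its left as it tightens.
- tab (a point): Top of the outer part of the green tell-tale tab (34 mm radially, 12 mm wide, top 69.5 mm above the table), 80 mm from the axis, far side of the dial plate. It belongs to the clamp under the ring: it stands still while the ring turns loose, and once the ring bites it is carried clockwise with the ring, angle for angle (10 mm here = 0.125 rad = about 14 mm at the post).
- fitting: Bystander: brass fitting 32 mm across, 45 mm high, standing loose on the far part of the case top. Origin at its underside.
- meter_blue: Bystander: blue handheld calibrator 200 x 100 x 40 mm, lying. Origin at its underside.
- meter_yellow: Bystander: yellow handheld meter 170 x 90 x 40 mm, lying. Origin at its underside.
- ref_weight: Bystander: steel reference weight 50 mm across, 110 mm high, standing. Origin at its underside.
- probe_box: Bystander: flat black probe box 65 x 110 x 30 mm. Origin at its underside.
- wrench: Bystander: wrench 170 mm long, lying. Origin within its handle's length, at the table.
- driver: Bystander: screwdriver 190 mm long, lying. Origin within its handle's length, at the table.

How it is judged:
By the outcome, as a careful person would: the job done as asked, in the order asked, and still so for the second after the job is handed in, with the robot touching nothing.
It also fails if it takes over 64 s, if anything falls off the work surface, if the arm or the gripper's body presses on something with over 40 N, if the wrist force passes 120 N, or if a joint passes its speed limit or range.

## Working session

There is one attempt and no reset: what is moved stays moved. The work goes in short steps, Python scripts to look and compute and a tool call to move; the robot and the scene stay as the last step left them, time stands still between calls to the robot, and variables do not carry over. Pictures are saved under pics/ and viewed, and the job is handed in when it is done.

Besides the shell and the picture viewer there is one more tool, called after ">>>" as a command line: name --argument value ..., lists and objects as JSON in quotes. servo_tool: Moves the arm, as the interface text tells. Its arguments: {"type":"object","properties":{"commands":{"type":"array","items":{"type":"array"}},"grip_force":{"type":"number"}},"required":["commands"]}

```bash
mkdir -p pics; ls; python3 - <<'E'
from bench import *
import cv2,numpy as np
for n in("top","side"):
    f=grab_frame(n); cv2.imwrite(f"pics/{n}0.png",f["img"]); np.savez(f"pics/{n}0.npz",**f)
    print(n,np.round(f["intrinsics"],1).tolist(),np.round(f["cam_to_world"],3).tolist())
o=get_obs();print(o)
E
```

```text
pics
top [[508.0, 0.0, 323.2], [0.0, 508.0, 209.4], [0.0, 0.0, 1.0]] [[-0.017, -0.997, 0.081, 0.413], [-1.0, 0.018, 0.005, -0.008], [-0.007, -0.081, -0.997, 1.442], [0.0, 0.0, 0.0, 1.0]]
side [[510.6, 0.0, 312.8], [0.0, 510.6, 197.3], [0.0, 0.0, 1.0]] [[0.716, -0.516, 0.47, -0.135], [-0.698, -0.523, 0.489, -0.674], [-0.006, -0.678, -0.735, 1.145], [0.0, 0.0, 0.0, 1.0]]
{'t': 0.1, 'joint_pos': array([ 6.19928035e+01,  2.42804762e+01,  9.34262329e+01, -2.00365564e-03,
        6.23720769e+01, -1.08838791e+00]), 'qvel': array([ 0.0643576 , -0.12359155, -0.25379876,  0.08797425,  0.15402448,
        0.07169428]), 'effort': array([ 4.15534678e-04, -5.45613492e+01, -2.74326199e+01,  6.46640640e-02,
        1.87833578e-02, -2.86268869e-05]), 'ee_pos': array([0.28271555, 0.55687189, 0.23898043]), 'tcp_rot': array([[ 4.52712533e-01, -6.18356311e-04, -8.91656313e-01],
       [ 8.91655466e-01, -1.22858663e-03,  4.52712955e-01],
       [-1.37541494e-03, -9.99999054e-01, -4.83578164e-06]]), 'ft_force': array([ 0.4664144 , -0.17108616, -0.94983988]), 'moment': array([-0.02368715, -0.01502138, -0.01245089]), 'gripper_width': 0.9972511617035751}
```

View pics/top0.png

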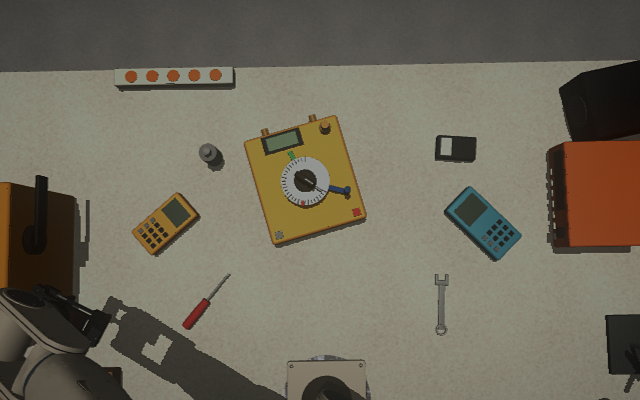

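View pics/side0.png

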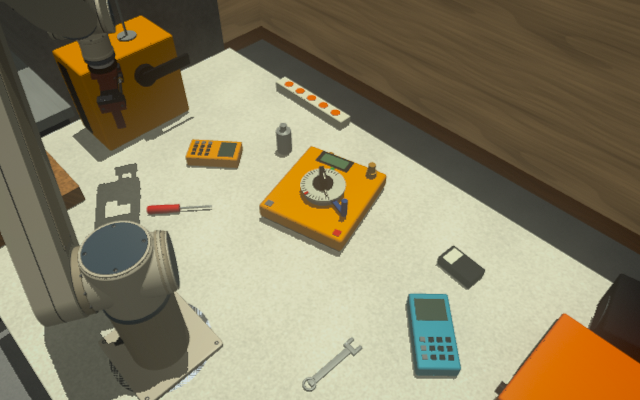

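```bash
cat > h.py <<'E'
import cv2,numpy as np
def ray(f,u,v):
    K=f["intrinsics"];T=f["cam_to_world"]
    d=T[:3,:3]@np.linalg.solve(K,[u,v,1.]);return T[:3,3],d
def onz(f,u,v,z):
    o,d=ray(f,u,v);return (o+d*(z-o[2])/d[2])
def proj(f,p):
    T=f["cam_to_world"];c=T[:3,:3].T@(np.asarray(p,float)-T[:3,3]);q=f["intrinsics"]@c;return q[:2]/q[2]
def crop(f,c,w,h,s,name,marks=()):
    x,y=int(c[0]-w/2),int(c[1]-h/2)
    im=cv2.resize(f["img"][y:y+h,x:x+w],None,fx=s,fy=s,interpolation=cv2.INTER_CUBIC)
    cv2.imwrite(name,im);print(name,"origin",x,y,"scale",s)
def warp(f,c,z,R,n,name):  # rectified (plane at height z) view: up=+x, left=+y
    s=n/(2*R)
    src=[proj(f,[c[0]+a,c[1]+b,z]) for a,b in((R,R),(R,-R),(-R,-R),(-R,R))]
    H=cv2.getPerspectiveTransform(np.float32(src),np.float32([[0,0],[n,0],[n,n],[0,n]]))
    im=cv2.warpPerspective(f["img"],H,(n,n),flags=cv2.INTER_CUBIC);cv2.imwrite(name,im);return im
E
python3 - <<'E'
from h import *
for n,c in(("top",(305,182)),("side",(323,190))):
    f=dict(np.load(f"pics/{n}0.npz")); crop(f,c,130,140 if 0 else 130,4,f"pics/{n}0c.png")
    g=f["img"]; hsv=cv2.cvtColor(g,cv2.COLOR_BGR2HSV)
    # white dial
    m=((hsv[...,1]<60)&(hsv[...,2]>150)).astype(np.uint8)
    mm=np.zeros_like(m);cv2.circle(mm,c,36,1,-1)
    m=m*mm; ys,xs=np.nonzero(m);hull=cv2.convexHull(np.stack([xs,ys],1).astype(np.int32));e=cv2.fitEllipse(hull);print(n,e,onz(f,*e[0],.09))
    # blue post
    m=((hsv[...,0]>100)&(hsv[...,0]<130)&(hsv[...,1]>100)).astype(np.uint8);mm[:]=0;cv2.circle(mm,c,60,1,-1)
    k,l,st,ce=cv2.connectedComponentsWithStats(m*mm);print("blue",st[1:].tolist(),ce[1:].tolist())
E
```

```text
pics/top0c.png origin 240 117 scale 4
top ((304.5398864746094, 180.49790954589844), (47.037513732910156, 47.0745735168457), 45.93087387084961) [0.60121675 0.04769461 0.09      ]
blue [[329, 186, 15, 7, 63], [345, 187, 5, 5, 21]] [[336.031746031746, 188.68253968253967], [347.0, 189.0]]
pics/side0c.png origin 258 125 scale 4
side ((322.65374755859375, 184.5484619140625), (32.04153060913086, 44.27714157104492), 89.94896697998047) [0.59502744 0.04376702 0.09      ]
blue [[343, 199, 4, 4, 12], [334, 201, 6, 8, 19]] [[344.5, 200.5], [337.05263157894734, 204.3684210526316]]
```

View pics/top0c.png

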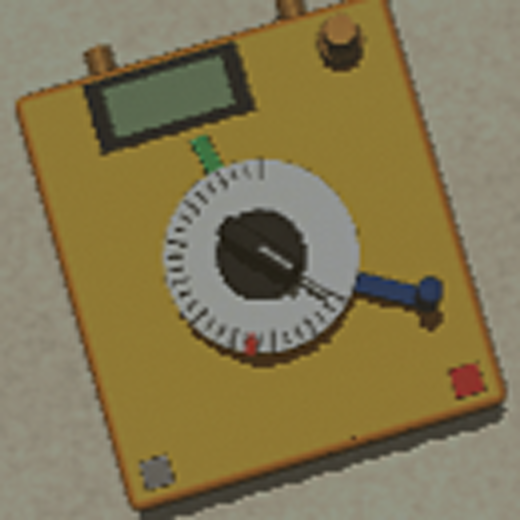

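View pics/side0c.png

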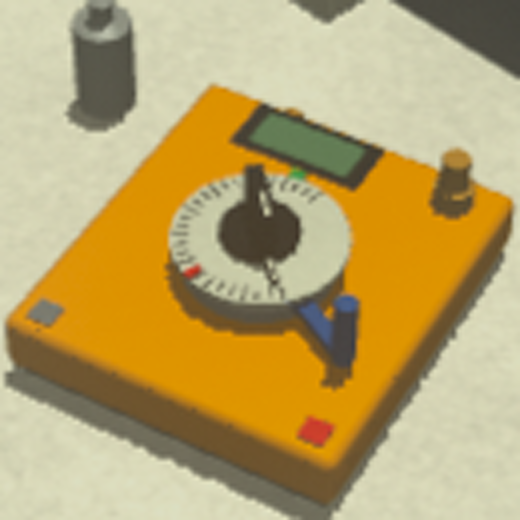

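```bash
python3 - <<'E'
from h import *
c=(.599,.046)
ims=[]
for n in("top","side"):
    f=dict(np.load(f"pics/{n}0.npz"))
    ims.append(warp(f,c,.098,.08,400,"pics/x.png"))
    hsv=cv2.cvtColor(f["img"],cv2.COLOR_BGR2HSV)
    m=(((hsv[...,0]<8)|(hsv[...,0]>172))&(hsv[...,1]>110)).astype(np.uint8);mm=np.zeros_like(m);cv2.circle(mm,(303,200) if n=="top" else (307,192),9,1,-1)
    ys,xs=np.nonzero(m*mm);u=xs.mean(),ys.mean();print(n,len(xs),u,onz(f,*u,.093))
    for nm,p in(("fitting",None),):pass
cv2.imwrite("pics/rect0.png",np.hstack(ims))
E
```

```text
top 12 (np.float64(302.25), np.float64(203.0)) [0.54039745 0.0545493  0.093     ]
side 8 (np.float64(305.625), np.float64(192.5)) [0.53650837 0.05343112 0.093     ]
```

View pics/rect0.png

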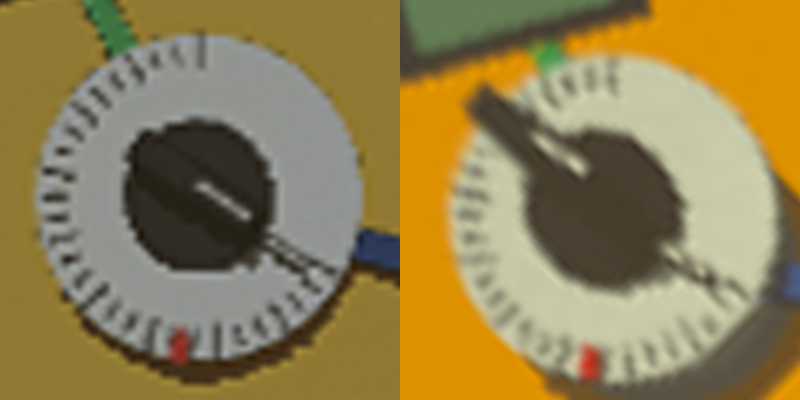

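```bash
cat >> h.py <<'E'
from scipy.ndimage import map_coordinates
from scipy.optimize import least_squares
def dial(f,c0,z=.09,r=.066,exclude=(),lo=.056,hi=.074):
    """edge of the white dial: radial profiles in the plane z, circle fit"""
    g=f["img"][...,0].astype(float) # blue: white vs yellow
    P=[];
    for a in np.radians(np.arange(0,360,3)):
        rr=np.arange(lo,hi,.0005)
        q=np.array([proj(f,[c0[0]+x*np.cos(a),c0[1]+x*np.sin(a),z]) for x in rr])
        v=map_coordinates(g,[q[:,1],q[:,0]],order=1)
        d=np.gradient(np.convolve(v,np.ones(5)/5,'same'))[5:-5];i=np.argmin(d)
        if d[i]<-1: P.append([c0[0]+rr[i+5]*np.cos(a),c0[1]+rr[i+5]*np.sin(a)])
    P=np.array(P)
    s=least_squares(lambda p:np.hypot(*(P-p[:2]).T)-p[2],[*c0,r],loss="soft_l1",f_scale=.001)
    return s.x,len(P),np.sqrt(np.mean(np.minimum(s.fun**2,1e-5)))
E
python3 - <<'E'
from h import *
for n in("top","side"):
    f=dict(np.load(f"pics/{n}0.npz")); c=(.598,.046)
    for _ in range(3):
        s,k,r=dial(f,c);c=s[:2]
    print(n,s,k,r)
    hsv=cv2.cvtColor(f["img"],cv2.COLOR_BGR2HSV)
    # fitting top/ bystanders for later
    # white pixels of knob line: print angle of bright ridge at radii in plane z=.098
    g=cv2.cvtColor(f["img"],cv2.COLOR_BGR2GRAY).astype(float)
    for z,rads in((.098,(.034,.038,.042,.046,.05)),(.136,(.008,.012,.016,.02,.024))):
        out=[]
        for R in rads:
            A=np.radians(np.arange(-150,-80,1))
            q=np.array([proj(f,[c[0]+R*np.cos(a),c[1]+R*np.sin(a),z]) for a in A])
            v=map_coordinates(g,[q[:,1],q[:,0]],order=1)
            out.append(v.astype(int)[::3].tolist())
        print(z);[print(o) for o in out]
    m=(((hsv[...,0]<8)|(hsv[...,0]>172))&(hsv[...,1]>110)).astype(np.uint8)
    w=np.clip(f["img"][...,2].astype(float)-f["img"][...,1]-20,0,None)
    cu=proj(f,[c[0]-.0595,c[1]+.007,.093]);Y,X=np.mgrid[:400,:640];w*=np.hypot(X-cu[0],Y-cu[1])<6
    if n=="side": pass
    u=(w*X).sum()/w.sum(),(w*Y).sum()/w.sum();p=onz(f,*u,.093);d=p[:2]-c;print("marker",p,np.degrees(np.arctan2(d[1],d[0])),np.hypot(*d))
E
```

```text
top [0.60124594 0.04685623 0.06547328] 120 0.0006752860038090682
0.098
[145, 108, 74, 59, 73, 85, 78, 60, 82, 104, 92, 116, 152, 141, 146, 152, 152, 152, 151, 151, 151, 151, 151, 150]
[149, 141, 124, 139, 133, 151, 132, 95, 84, 98, 92, 125, 145, 148, 147, 147, 147, 148, 147, 147, 148, 148, 147, 147]
[147, 147, 147, 147, 148, 149, 112, 58, 75, 102, 109, 141, 148, 147, 147, 147, 147, 147, 147, 147, 147, 147, 147, 146]
[147, 147, 147, 147, 147, 148, 143, 92, 69, 114, 111, 137, 148, 147, 147, 146, 148, 147, 147, 147, 146, 148, 148, 147]
[145, 141, 146, 148, 147, 149, 152, 102, 67, 99, 95, 139, 147, 147, 147, 147, 147, 147, 147, 147, 146, 146, 147, 147]
0.136
[49, 54, 60, 67, 75, 85, 95, 102, 105, 106, 104, 100, 94, 86, 78, 71, 64, 58, 52, 46, 41, 41, 40, 39]
[38, 41, 44, 48, 56, 68, 82, 95, 102, 105, 101, 95, 82, 69, 58, 47, 41, 40, 39, 38, 37, 39, 40, 41]
[33, 35, 37, 40, 46, 54, 65, 86, 105, 114, 114, 90, 68, 49, 40, 39, 38, 38, 40, 42, 43, 43, 43, 43]
[32, 32, 33, 34, 39, 45, 52, 75, 96, 106, 92, 68, 46, 41, 38, 37, 39, 42, 43, 43, 43, 43, 43, 43]
[33, 33, 32, 32, 35, 40, 45, 72, 107,
[... 737 characters left out ...]
154, 186, 199, 198, 198, 199, 199, 198, 198, 198, 198, 198, 199, 199]
0.136
[65, 76, 92, 107, 123, 138, 154, 170, 167, 162, 157, 152, 147, 141, 135, 127, 121, 115, 109, 105, 101, 98, 95, 94]
[64, 65, 66, 82, 97, 112, 128, 134, 136, 137, 137, 136, 126, 115, 105, 96, 87, 91, 97, 105, 117, 132, 149, 160]
[63, 64, 65, 69, 80, 91, 102, 117, 131, 144, 139, 124, 110, 97, 88, 81, 75, 73, 83, 95, 111, 130, 146, 159]
[62, 62, 63, 63, 68, 72, 84, 125, 165, 176, 158, 139, 114, 90, 69, 65, 65, 65, 65, 70, 87, 108, 133, 156]
[61, 61, 62, 63, 64, 64, 77, 114, 149, 139, 128, 107, 83, 68, 66, 65, 65, 65, 66, 70, 78, 94, 122, 151]
marker [0.53492527 0.05417763 0.093     ] 173.17572913205265 0.0630841701554237
```

```bash
python3 - <<'E'
from h import *
c=np.array([.5994,.0468]); cc={"top":np.array([.6012,.0469]),"side":np.array([.5976,.0467])}
for n in("top","side"):
    f=dict(np.load(f"pics/{n}0.npz")); hsv=cv2.cvtColor(f["img"],cv2.COLOR_BGR2HSV)
    def comp(m,z,nm):
        k,l,st,ce=cv2.connectedComponentsWithStats(m.astype(np.uint8))
        for i in range(1,k):
            if st[i,4]>5:
                p=onz(f,*ce[i],z);d=p[:2]-cc[n]
                if np.hypot(*d)<.2: print(n,nm,st[i,4],ce[i].round(1),p.round(4),"r %.4f b %.1f"%(np.hypot(*d),np.degrees(np.arctan2(d[1],d[0]))))
    comp((hsv[...,0]>100)&(hsv[...,0]<130)&(hsv[...,1]>90),.129,"blue")
    comp((hsv[...,0]>50)&(hsv[...,0]<85)&(hsv[...,1]>130),.0695,"green")
E
```

```text
top blue 63 [336.  188.7] [ 0.5728 -0.0356  0.129 ] r 0.0872 b -109.0
top blue 21 [347. 189.] [ 0.5715 -0.0641  0.129 ] r 0.1149 b -105.0
side blue 14 [344.1 200.5] [ 0.5669 -0.0656  0.129 ] r 0.1164 b -105.3
side blue 26 [336.8 204.6] [ 0.5422 -0.0621  0.129 ] r 0.1221 b -117.0
```

>>> servo_tool --commands '[[[3,-5,1],[0,0,-1],4.5],[[3,-5,1],[0,0,-1],4.5],[[3,-5,1],[0,0,-1],4.5],[[3,-5,1],[0,0,-1],4.5],[[3,-5,0],[0,0,-1],4.5],[[3,-5,0],[0,0,-1],4.5],[[3,-5,0],[0,0,-1],4.5],[[3,-5,0],[0,0,-1],4.5],[[3,-5,0],[0,0,-1],4.5],[[3,-5,0],[0,0,-1],4.5]]'

```text
t: 1.1
ee_pos: [0.5392, 0.129, 0.2733]
tcp_rot: [[0.999, -0.0, -0.049], [0.049, -0.0, 0.999], [-0.0, -1.0, 0.0]]
ft_force: [0.8, 0.8, 0.2]
gripper_width: 0.514
```

>>> servo_tool --commands '[[[0,0,0],[0,0,-1],4.5],[[0,0,0],[0,0,-1],4.5],[[0,0,0],[0,0,-1],4.5],[[0,0,0],[0,0,-1],4.5],[[0,0,0],[0,0,-1],4.5],[[0,0,0],[0,0,-1],4.5],[[0,0,0],[0,0,0],4.5]]'

```text
t: 1.8
ee_pos: [0.5384, 0.131, 0.2732]
tcp_rot: [[0.839, -0.001, 0.544], [-0.544, -0.0, 0.839], [-0.001, -1.0, -0.0]]
ft_force: [-0.5, -0.1, 0.8]
gripper_width: 0.518
```

```bash
cat > st.py <<'E'
from bench import *
import numpy as np
o=get_obs();R=o["tcp_rot"]
print("t",round(o["t"],2),"p",o["ee_pos"].round(4),"bx %.2f"%np.degrees(np.arctan2(R[1,0],R[0,0])),"tilt",R[2].round(4),"F",o["ft_force"].round(2),"M",o["moment"].round(2),"w",round(o["gripper_width"]*88,1),"j6",o["joint_pos"][5].round(1))
E
python3 st.py
```

```text
t 1.8 p [0.5384 0.131  0.2732] bx -32.97 tilt [-5.e-04 -1.e+00 -5.e-04] F [-0.48 -0.1   0.81] M [-0.05  0.08  0.05] w 45.6 j6 45.4
```

>>> servo_tool --commands '[[[2.0,-2.8,-2],[0,0,0],4.5],[[2.0,-2.8,-3],[0,0,0],4.5],[[2.1,-2.82,-3],[0,0,0],4.5],[[0,0,-3],[0,0,0],4.5],[[0,0,0],[0,0,0],4.5],[[0,0,0],[0,0,0],4.5]]'

```text
t: 2.4
ee_pos: [0.5992, 0.047, 0.1633]
tcp_rot: [[0.84, -0.002, 0.542], [-0.542, 0.0, 0.84], [-0.001, -1.0, -0.001]]
ft_force: [0.2, -0.1, 0.4]
gripper_width: 0.509
```

```bash
python3 st.py; python3 - <<'E'
from bench import *
from h import *
f=grab_frame("side");crop(f,(325,180),160,140,5,"pics/s1.png")
E
```

```text
t 2.4 p [0.5992 0.047  0.1633] bx -32.83 tilt [-1.5e-03 -1.0e+00 -9.0e-04] F [ 0.16 -0.09  0.42] M [-0.05  0.12  0.04] w 44.8 j6 36.2
pics/s1.png origin 245 110 scale 5
```

View pics/s1.png

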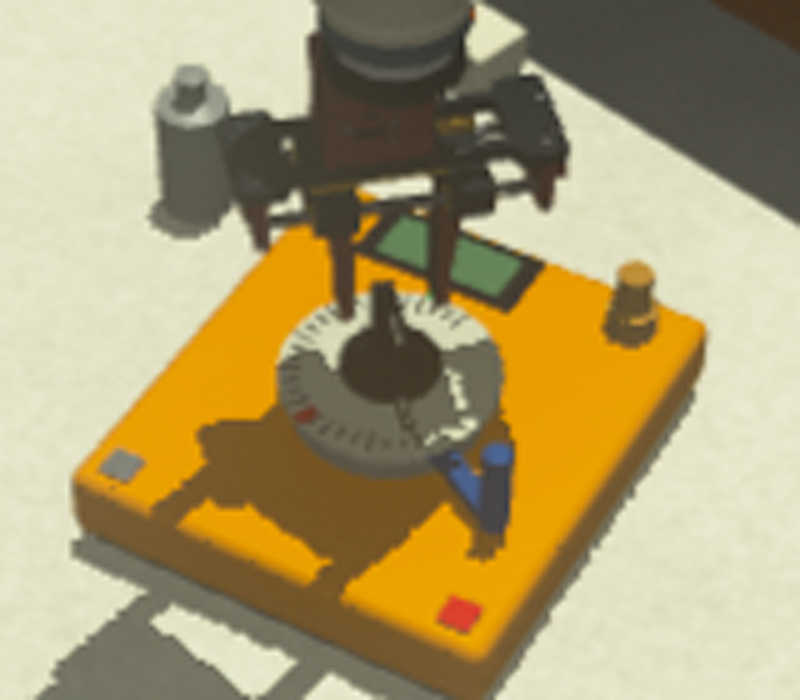

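>>> servo_tool --commands '[[[0,0,-2.2],[0,0,0],4.5],[[0,0,-2.0],[0,0,0],4.5],[[0,0,0],[0,0,0],3],[[0,0,0],[0,0,0],1],[[0,0,0],[0,0,0],1],[[0,0,0],[0,0,0],1],[[0,0,0],[0,0,0],1],[[0,0,0],[0,0,0],1]]' --grip_force 25

```text
t: 3.25
ee_pos: [0.5997, 0.0475, 0.1229]
tcp_rot: [[0.839, 0.0, 0.544], [-0.544, 0.001, 0.839], [-0.0, -1.0, 0.001]]
ft_force: [-2.6, 3.3, 7.0]
gripper_width: 0.157
```

```bash
python3 st.py
```

```text
t 3.25 p [0.5997 0.0475 0.1229] bx -32.92 tilt [-2.e-04 -1.e+00  1.e-03] F [-2.62  3.28  7.01] M [ 0.47  0.74 -0.08] w 13.8 j6 36.2
```

>>> servo_tool --commands '[[[0,0,0],[0,0,-0.7],1],[[0,0,0],[0,0,-0.7],1],[[0,0,0],[0,0,-0.7],1],[[0,0,0],[0,0,-0.7],1],[[0,0,0],[0,0,-0.7],1],[[0,0,0],[0,0,-0.7],1],[[0,0,0],[0,0,-0.7],1],[[0,0,0],[0,0,-0.7],1],[[0,0,0],[0,0,-0.7],1],[[0,0,0],[0,0,-0.7],1]]'

```text
t: 4.25
ee_pos: [0.6, 0.0471, 0.1229]
tcp_rot: [[0.258, 0.001, 0.966], [-0.966, 0.0, 0.258], [-0.0, -1.0, 0.001]]
ft_force: [-1.6, 0.3, 6.9]
gripper_width: 0.154
```

>>> servo_tool --commands '[[[0,0,0],[0,0,-0.7],1],[[0,0,0],[0,0,-0.7],1],[[0,0,0],[0,0,-0.7],1],[[0,0,0],[0,0,-0.6],1],[[0,0,0],[0,0,0],1],[[0,0,0],[0,0,0],1]]'

```text
t: 4.85
ee_pos: [0.6, 0.0469, 0.1229]
tcp_rot: [[-0.02, 0.001, 1.0], [-1.0, 0.0, -0.02], [-0.0, -1.0, 0.001]]
ft_force: [-2.2, -0.0, 6.5]
gripper_width: 0.162
```

```bash
python3 st.py; python3 - <<'E'
from bench import *
from h import *
f=grab_frame("side");np.savez("pics/s2.npz",**f);crop(f,(315,190),120,100,6,"pics/s2.png")
E
```

```text
t 4.85 p [0.6    0.0469 0.1229] bx -91.13 tilt [-2.e-04 -1.e+00  1.e-03] F [-2.19 -0.02  6.48] M [ 0.01  0.58 -0.06] w 14.2 j6 94.5
pics/s2.png origin 255 140 scale 6
```

View pics/s2.png

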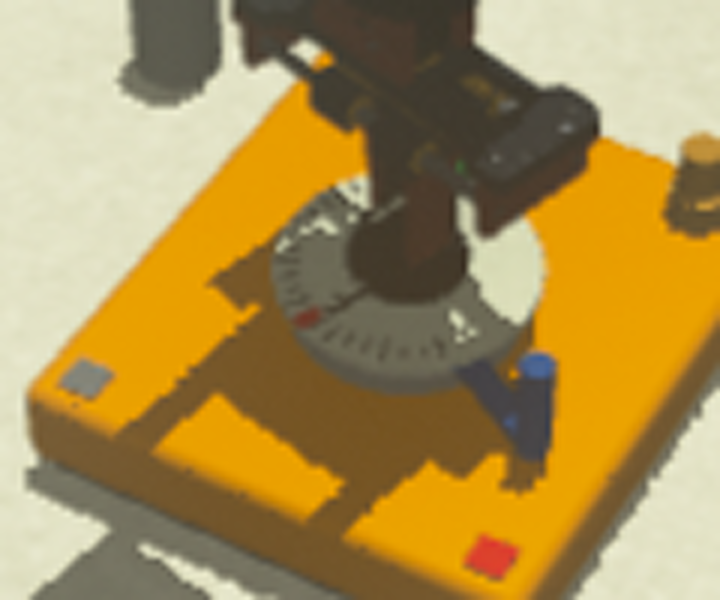

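```bash
cat >> h.py <<'E'
def ang(f,c,z,R,a0,a1,st=1.,ch=None):
    A=np.arange(a0,a1,st)
    q=np.array([proj(f,[c[0]+R*np.cos(a),c[1]+R*np.sin(a),z]) for a in np.radians(A)])
    g=f["img"].astype(float)
    return A,np.stack([map_coordinates(g[...,k],[q[:,1],q[:,0]],order=1) for k in range(3)],1)
def pm(f,c):
    for R in (.034,.037,.040,.043,.046,.049):
        A,v=ang(f,c,.098,R,155,205);d=v.mean(1);m=np.median(d);w=np.clip(m*.9-d,0,None);print("ptr R",R,"dark centroid %.1f"%((w*A).sum()/max(w.sum(),1e-9)),d[::3].astype(int).tolist())
    for R in (.056,.059,.062):
        A,v=ang(f,c,.093,R,155,205);w=np.clip(v[:,2]-v[:,1]-15,0,None);print("mrk R",R,"%.1f"%((w*A).sum()/max(w.sum(),1e-9)),w[::3].astype(int).tolist())
E
python3 - <<'E'
from h import *
f=dict(np.load("pics/s2.npz"));pm(f,(.5976,.0467))
E
```

```text
ptr R 0.034 dark centroid 185.7 [95, 98, 98, 95, 91, 90, 91, 90, 84, 74, 66, 70, 78, 81, 81, 80, 79]
ptr R 0.037 dark centroid 185.6 [99, 99, 98, 98, 99, 99, 98, 97, 93, 78, 71, 75, 85, 93, 96, 98, 95]
ptr R 0.04 dark centroid 183.4 [99, 99, 99, 99, 99, 97, 97, 94, 85, 71, 74, 85, 97, 99, 99, 99, 99]
ptr R 0.043 dark centroid 181.8 [100, 99, 99, 99, 98, 96, 91, 82, 77, 71, 72, 86, 97, 100, 100, 99, 98]
ptr R 0.046 dark centroid 182.4 [100, 99, 99, 99, 100, 98, 92, 85, 80, 71, 71, 88, 97, 99, 99, 99, 99]
ptr R 0.049 dark centroid 183.4 [100, 99, 98, 99, 100, 100, 99, 96, 90, 74, 75, 89, 98, 98, 99, 99, 99]
mrk R 0.056 173.5 [0, 0, 0, 0, 0, 8, 25, 16, 0, 0, 0, 0, 0, 0, 0, 0, 0]
mrk R 0.059 174.1 [0, 0, 0, 0, 0, 11, 33, 27, 5, 0, 0, 0, 0, 0, 0, 0, 0]
mrk R 0.062 173.8 [0, 0, 0, 0, 0, 17, 33, 28, 5, 0, 0, 0, 0, 0, 0, 0, 0]
```

>>> servo_tool --commands '[[[0,0,0],[0,0,-0.5],1],[[0,0,0],[0,0,-0.5],1],[[0,0,0],[0,0,0],1],[[0,0,0],[0,0,0],1]]'

```text
t: 5.3
ee_pos: [0.6, 0.0468, 0.1229]
tcp_rot: [[-0.124, 0.001, 0.992], [-0.992, 0.0, -0.124], [-0.0, -1.0, 0.001]]
ft_force: [-2.4, -0.8, 7.0]
gripper_width: 0.157
```

```bash
python3 st.py; python3 - <<'E'
from bench import *
from h import *
f=grab_frame("side");np.savez("pics/s3.npz",**f);crop(f,(310,185),60,50,12,"pics/s3.png");pm(f,(.5976,.0467))
E
```

```text
t 5.3 p [0.6    0.0468 0.1229] bx -97.13 tilt [-2.e-04 -1.e+00  1.e-03] F [-2.35 -0.77  6.98] M [-0.05  0.61 -0.1 ] w 13.8 j6 100.5
pics/s3.png origin 280 160 scale 12
ptr R 0.034 dark centroid 0.0 [96, 98, 98, 95, 93, 90, 88, 81, 76, 74, 78, 80, 80, 79, 77, 78, 78]
ptr R 0.037 dark centroid 178.0 [99, 99, 98, 97, 94, 86, 82, 74, 67, 78, 89, 98, 96, 94, 96, 98, 94]
ptr R 0.04 dark centroid 178.8 [99, 99, 99, 97, 98, 95, 85, 76, 71, 76, 90, 98, 99, 99, 99, 99, 99]
ptr R 0.043 dark centroid 176.6 [99, 99, 98, 95, 89, 83, 81, 71, 68, 82, 96, 99, 100, 100, 100, 100, 99]
ptr R 0.046 dark centroid 176.6 [99, 99, 99, 97, 91, 86, 82, 74, 73, 87, 97, 99, 99, 99, 100, 100, 99]
ptr R 0.049 dark centroid 177.3 [100, 99, 99, 99, 98, 94, 90, 72, 74, 91, 101, 100, 99, 99, 99, 99, 99]
mrk R 0.056 173.5 [0, 0, 0, 0, 0, 9, 25, 16, 0, 0, 0, 0, 0, 0, 0, 0, 0]
mrk R 0.059 174.1 [0, 0, 0, 0, 0, 11, 34, 26, 4, 0, 0, 0, 0, 0, 0, 0, 0]
mrk R 0.062 173.8 [0, 0, 0, 0, 0, 17, 33, 29, 4, 0, 0, 0, 0, 0, 0, 0, 0]
```

View pics/s3.png

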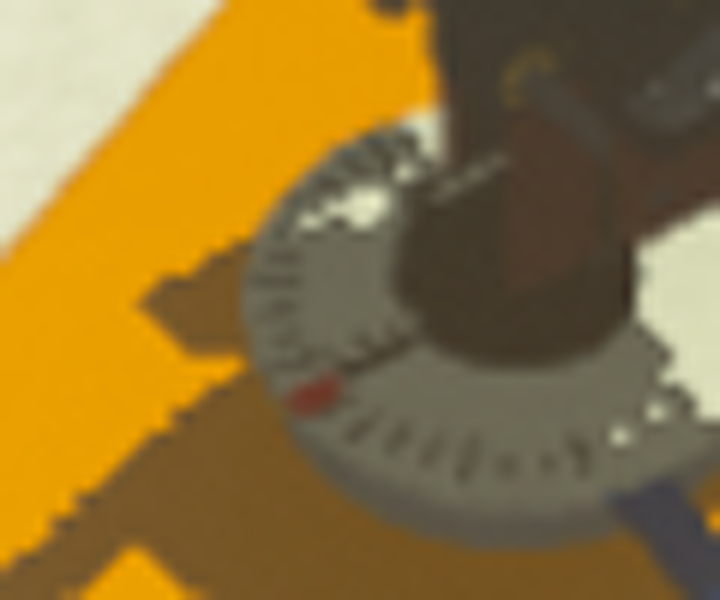

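>>> servo_tool --commands '[[[0,0,0],[0,0,0],5],[[0,0,0],[0,0,0],5],[[0,0,0],[0,0,0],5],[[0,0,4],[0,0,0],5],[[0,0,4],[0,0,0],5],[[0,4.5,1],[0,0,0],5],[[0,4.5,0],[0,0,0],5],[[0,4.5,0],[0,0,0],5],[[0,4.5,0],[0,0,0],5],[[0,4,0],[0,0,0],5]]'

```text
t: 6.35
ee_pos: [0.5994, 0.2689, 0.2116]
tcp_rot: [[-0.124, 0.0, 0.992], [-0.992, 0.0, -0.124], [-0.0, -1.0, 0.0]]
ft_force: [0.3, 0.1, -0.1]
gripper_width: 0.566
```

```bash
python3 st.py; cat > look.py <<'E'
from bench import *
from h import *
import sys
k=sys.argv[1]; ims=[]
for n in("top","side"):
    f=grab_frame(n);np.savez(f"pics/{n}{k}.npz",**f);c={"top":(.6012,.0469),"side":(.5976,.0467)}[n]
    print(n);pm(f,c);ims.append(warp(f,c,.098,.08,400,"pics/x.png"))
cv2.imwrite(f"pics/rect{k}.png",np.hstack(ims))
E
python3 look.py 4
```

```text
t 6.35 p [0.5994 0.2689 0.2116] bx -97.10 tilt [-3.e-04 -1.e+00  2.e-04] F [ 0.27  0.06 -0.07] M [0.   0.13 0.1 ] w 49.8 j6 120.2
top
ptr R 0.034 dark centroid 179.6 [160, 161, 153, 125, 93, 92, 84, 68, 64, 61, 61, 89, 124, 168, 168, 159, 143]
ptr R 0.037 dark centroid 177.3 [160, 160, 159, 153, 132, 117, 105, 96, 125, 122, 101, 138, 153, 163, 161, 160, 161]
ptr R 0.04 dark centroid 173.3 [159, 160, 161, 152, 131, 121, 135, 97, 140, 164, 158, 162, 162, 161, 160, 159, 159]
ptr R 0.043 dark centroid 173.5 [158, 159, 160, 154, 136, 116, 143, 104, 140, 162, 160, 159, 159, 159, 159, 159, 159]
ptr R 0.046 dark centroid 174.1 [158, 159, 160, 158, 144, 112, 136, 98, 136, 162, 160, 159, 159, 159, 159, 159, 159]
ptr R 0.049 dark centroid 173.3 [159, 159, 158, 161, 146, 103, 121, 107, 141, 162, 158, 156, 159, 160, 159, 160, 158]
mrk R 0.056 172.7 [0, 0, 0, 0, 0, 18, 45, 7, 0, 0, 0, 0, 0, 0, 0, 0, 0]
mrk R 0.059 172.8 [0, 0, 0, 0, 0, 49, 82, 39, 0, 0, 0, 0, 0, 0, 0, 0, 0]
mrk R 0.062 172.8 [0, 0, 0, 0, 0, 38, 85, 32, 0, 0, 0, 0, 0, 0, 0, 0, 0]
side
ptr R 0.034 dark centroid 187.9 [175, 168, 168,
[... 164 characters left out ...]
25, 137, 149]
ptr R 0.04 dark centroid 180.6 [199, 198, 197, 193, 192, 172, 141, 115, 95, 106, 127, 137, 140, 151, 169, 185, 199]
ptr R 0.043 dark centroid 177.6 [200, 199, 196, 190, 173, 147, 128, 97, 78, 108, 165, 179, 183, 196, 201, 201, 200]
ptr R 0.046 dark centroid 178.5 [199, 198, 198, 193, 178, 162, 149, 112, 81, 104, 157, 194, 200, 200, 201, 201, 200]
ptr R 0.049 dark centroid 179.0 [199, 198, 197, 196, 197, 186, 171, 100, 82, 113, 159, 193, 200, 200, 200, 201, 201]
mrk R 0.056 173.1 [0, 0, 0, 0, 0, 41, 83, 49, 0, 0, 0, 0, 0, 0, 0, 0, 0]
mrk R 0.059 173.3 [0, 0, 0, 0, 0, 52, 122, 67, 5, 0, 0, 0, 0, 0, 0, 0, 0]
mrk R 0.062 173.2 [0, 0, 0, 0, 0, 69, 115, 78, 7, 0, 0, 0, 0, 0, 0, 0, 0]
```

View pics/rect4.png

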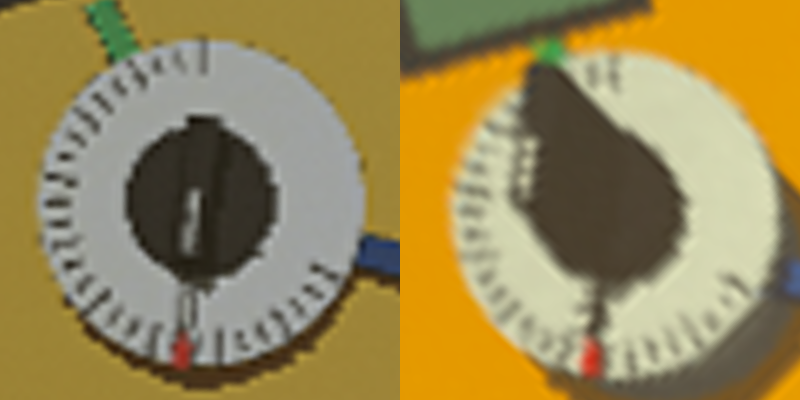

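```bash
python3 - <<'E'
from h import *
f=dict(np.load("pics/top4.npz"))
c=(.6012,.0469)
for R in (.04,.043,.046,.049,.051):
    A,v=ang(f,c,.098,R,160,186,1);d=v.mean(1);w=np.clip(155-d,0,None)
    i=np.where((A>165)&(A<181))[0];print(R,"sym centroid %.2f"%((w*A)[i].sum()/w[i].sum()),"half-level edges",A[np.argmax(d<140)],A[len(d)-1-np.argmax(d[::-1]<140)],d.astype(int).tolist())
g=f["img"]; u=proj(f,[c[0]-.052,c[1]+.0065,.098]).round().astype(int);print(u)
print(g[u[1]-6:u[1]+7,u[0]-4:u[0]+5].mean(2).astype(int)); print((g[...,2].astype(int)-g[...,1])[u[1]-2:u[1]+7,u[0]-4:u[0]+5])
E
```

```text
0.04 sym centroid 173.05 half-level edges 166 178 [161, 161, 159, 156, 152, 148, 139, 131, 122, 116, 121, 127, 134, 135, 123, 110, 97, 101, 120, 140, 160, 165, 164, 162, 159, 158]
0.043 sym centroid 173.11 half-level edges 167 178 [160, 160, 161, 158, 154, 149, 145, 136, 126, 117, 116, 125, 134, 143, 132, 118, 104, 102, 121, 140, 160, 163, 162, 161, 160, 160]
0.046 sym centroid 173.66 half-level edges 168 179 [159, 160, 160, 161, 158, 154, 149, 144, 133, 123, 112, 117, 127, 136, 133, 115, 98, 88, 112, 136, 161, 163, 162, 161, 160, 160]
0.049 sym centroid 173.23 half-level edges 168 178 [158, 158, 159, 160, 161, 158, 152, 146, 136, 120, 103, 94, 107, 121, 131, 118, 107, 97, 119, 141, 162, 163, 162, 161, 160, 158]
0.051 sym centroid 172.89 half-level edges 169 178 [153, 148, 144, 147, 154, 162, 156, 149, 142, 120, 97, 73, 83, 96, 109, 111, 114, 117, 131, 145, 158, 160, 161, 162, 158, 155]
[303 200]
[[160 162 154 123 108  99 151 102 166]
 [159 161 145 112 143  90 166 163 161]
 [159 161 146 112 144  97 164 160 159]
 [160 161 146 111 142  83 164 161 159]
 [157 162 143  94 142  88 165 161 159]
 [107 163 142  70 110 113 162 162 151]
 [139 156 113  63 103 155 134 164 138]
 [167 155 115  81  93 118 113 164 139]
 [167 147  75  83  88  84 117 166 140]
 [166 154 102  82  77  82 144 166 142]
 [131 142 110  82  79 100 166 163 141]
 [ 45  45  55  74  67  46  53  58  62]
 [ 53  47  48  47  50  50  49  50  50]]
[[ -3  -3  -2   1  -3   1  -2  -2  -2]
 [  0  -3  -2   3   0  -2  -3  -2  -1]
 [ -2  -5   2  38  30  -6  -2  -2  -2]
 [ -3  -5  10  66  53  -3  -1  -3  -2]
 [ -4  -1  50 105  85  37  -2  -3  -2]
 [ -4   0  46 106  88   9  -4  -4  -1]
 [  4   8  65 104  85   8  -6  -4  -2]
 [ 21  25  49  79  65  14  12  14  14]
 [ 21  19  18  18  19  20  22  21  21]]
```

>>> servo_tool --commands '[[[-0.2,-2.4,0],[0,0,1],5],[[-0.2,-2.4,0],[0,0,1],5],[[-0.2,-2.4,0],[0,0,1],5],[[-0.2,-2.4,0],[0,0,1],5],[[-0.2,-2.4,0],[0,0,1],5],[[-0.2,-2.4,0],[0,0,1],5],[[-0.2,-2.4,0],[0,0,1],5],[[-0.2,-2.4,0],[0,0,1],5],[[-0.2,-2.4,0],[0,0,1],5],[[-0.2,-2.4,0],[0,0,1],5]]'

```text
t: 7.45
ee_pos: [0.5791, 0.025, 0.2114]
tcp_rot: [[0.8, -0.0, 0.6], [-0.6, -0.0, 0.8], [-0.0, -1.0, -0.0]]
ft_force: [0.3, -0.2, 1.3]
gripper_width: 0.569
```

>>> servo_tool --commands '[[[-0.2,-2.4,0],[0,0,1],5],[[-0.2,-2.4,0],[0,0,1],5],[[-0.2,-2.4,0],[0,0,1],5],[[-0.4,-2.1,0],[0,0,0.7],5],[[0,0,-3],[0,0,0],5],[[0,0,0],[0,0,0],5],[[0,0,0],[0,0,0],5]]'

```text
t: 8.15
ee_pos: [0.569, -0.0665, 0.1813]
tcp_rot: [[0.966, -0.002, 0.258], [-0.258, 0.0, 0.966], [-0.002, -1.0, -0.0]]
ft_force: [0.1, 0.4, 0.5]
gripper_width: 0.57
```

```bash
python3 st.py; python3 - <<'E'
from bench import *
from h import *
f=grab_frame("side");crop(f,(325,190),120,100,6,"pics/s5.png")
E
```

```text
t 8.15 p [ 0.569  -0.0665  0.1813] bx -14.96 tilt [-1.8e-03 -1.0e+00 -3.0e-04] F [0.13 0.43 0.45] M [-0.04  0.03  0.  ] w 50.2 j6 7.1
pics/s5.png origin 265 140 scale 6
```

View pics/s5.png

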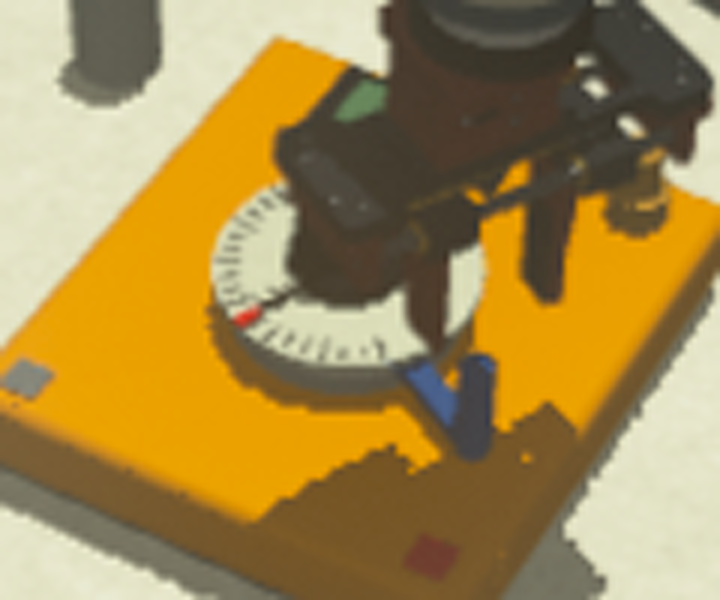

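>>> servo_tool --commands '[[[0,0.2,-2],[0,0,0],5],[[0,0,-2],[0,0,0],5],[[0,0,-1.5],[0,0,0],5],[[0,0,-1.2],[0,0,0],5],[[0,0,0],[0,0,0],1],[[0,0,0],[0,0,0],1],[[0,0,0],[0,0,0],1],[[0,0,0],[0,0,0],1],[[0,0,0],[0,0,0],1]]' --grip_force 25

```text
t: 9.1
ee_pos: [0.5701, -0.0643, 0.1151]
tcp_rot: [[0.966, 0.001, 0.257], [-0.257, -0.0, 0.966], [0.001, -1.0, 0.0]]
ft_force: [1.2, -0.8, 1.8]
gripper_width: 0.202
```

```bash
python3 st.py
```

```text
t 9.1 p [ 0.5701 -0.0643  0.1151] bx -14.92 tilt [ 1.1e-03 -1.0e+00  1.0e-04] F [ 1.24 -0.84  1.78] M [-0.05  0.05 -0.01] w 17.8 j6 7.3
```

```bash
cat > arc.py <<'E'
import sys,numpy as np
b0,st,n=map(float,sys.argv[1:4]);C=np.array([.5996,.0468]);R=float(sys.argv[4]) if len(sys.argv)>4 else .115
b=np.radians(b0-st*np.arange(n+1));P=C+R*np.stack([np.cos(b),np.sin(b)],1)
q=np.round(P*100,2);D=np.round(np.diff(q,axis=0),2)
for i,d in enumerate(D):print("%.1f"%np.degrees(b[i+1]),d.tolist(),"turn",-st/6)
E
python3 arc.py -104.9 3 32
```

```text
-107.9 [-0.57, 0.17] turn -0.5
-110.9 [-0.57, 0.2] turn -0.5
-113.9 [-0.56, 0.23] turn -0.5
-116.9 [-0.54, 0.25] turn -0.5
-119.9 [-0.53, 0.29] turn -0.5
-122.9 [-0.52, 0.31] turn -0.5
-125.9 [-0.49, 0.34] turn -0.5
-128.9 [-0.48, 0.37] turn -0.5
-131.9 [-0.46, 0.39] turn -0.5
-134.9 [-0.44, 0.41] turn -0.5
-137.9 [-0.41, 0.44] turn -0.5
-140.9 [-0.39, 0.46] turn -0.5
-143.9 [-0.37, 0.47] turn -0.5
-146.9 [-0.34, 0.5] turn -0.5
-149.9 [-0.32, 0.51] turn -0.5
-152.9 [-0.29, 0.53] turn -0.5
-155.9 [-0.26, 0.54] turn -0.5
-158.9 [-0.23, 0.56] turn -0.5
-161.9 [-0.2, 0.57] turn -0.5
-164.9 [-0.17, 0.57] turn -0.5
-167.9 [-0.14, 0.59] turn -0.5
-170.9 [-0.12, 0.59] turn -0.5
-173.9 [-0.07, 0.6] turn -0.5
-176.9 [-0.05, 0.6] turn -0.5
-179.9 [-0.02, 0.6] turn -0.5
-182.9 [0.01, 0.6] turn -0.5
-185.9 [0.05, 0.6] turn -0.5
-188.9 [0.08, 0.6] turn -0.5
-191.9 [0.11, 0.59] turn -0.5
-194.9 [0.14, 0.59] turn -0.5
-197.9 [0.17, 0.57] turn -0.5
-200.9 [0.2, 0.57] turn -0.5
```

>>> servo_tool --commands '[[[-0.57,0.17,0],[0,0,-0.5],1],[[-0.57,0.2,0],[0,0,-0.5],1],[[-0.56,0.23,0],[0,0,-0.5],1],[[-0.54,0.25,0],[0,0,-0.5],1],[[-0.53,0.29,0],[0,0,-0.5],1]]'

```text
t: 9.6
ee_pos: [0.5423, -0.0529, 0.1151]
tcp_rot: [[0.866, 0.001, 0.501], [-0.501, -0.0, 0.866], [0.001, -1.0, 0.0]]
ft_force: [-0.3, -0.8, 1.2]
gripper_width: 0.197
```

>>> servo_tool --commands '[[[-0.52,0.31,0],[0,0,-0.5],1],[[-0.49,0.34,0],[0,0,-0.5],1],[[-0.48,0.37,0],[0,0,-0.5],1],[[-0.46,0.39,0],[0,0,-0.5],1],[[0,0,0],[0,0,0],1]]'

```text
t: 10.1
ee_pos: [0.5224, -0.0386, 0.1151]
tcp_rot: [[0.744, 0.001, 0.668], [-0.668, -0.0, 0.744], [0.001, -1.0, 0.0]]
ft_force: [-0.2, -0.8, 3.2]
gripper_width: 0.197
```

```bash
cat >> st.py <<'E'
d=o["ee_pos"][:2]-np.array([.5996,.0468]);b=np.arctan2(d[1],d[0]);t=np.array([np.sin(b),-np.cos(b)])
print("bearing %.2f r %.4f"%(np.degrees(b)%360-360,np.hypot(*d)),"Ftan(cw) %.2f Frad %.2f"%(o["ft_force"][:2]@t,o["ft_force"][:2]@d/np.hypot(*d)))
E
python3 st.py
```

```text
t 10.1 p [ 0.5224 -0.0386  0.1151] bx -41.93 tilt [ 5.e-04 -1.e+00  3.e-04] F [-0.24 -0.79  3.16] M [-0.21  0.31 -0.1 ] w 17.4 j6 36.4
bearing -132.13 r 0.1151 Ftan(cw) -0.36 Frad 0.75
```

>>> servo_tool --commands '[[[-0.44,0.41,0],[0,0,-0.5],1],[[0,0,0],[0,0,0],1]]'

```text
t: 10.3
ee_pos: [0.5182, -0.0346, 0.115]
tcp_rot: [[0.709, 0.001, 0.706], [-0.706, -0.0, 0.709], [0.001, -1.0, 0.0]]
ft_force: [-1.4, -1.5, 4.5]
gripper_width: 0.199
```

>>> servo_tool --commands '[[[-0.41,0.44,0],[0,0,-0.5],1],[[0,0,0],[0,0,0],1]]'

```text
t: 10.5
ee_pos: [0.5141, -0.0303, 0.1151]
tcp_rot: [[0.671, 0.0, 0.742], [-0.742, -0.0, 0.671], [0.0, -1.0, 0.0]]
ft_force: [-1.2, -1.2, 6.4]
gripper_width: 0.204
```

>>> servo_tool --commands '[[[-0.39,0.46,0],[0,0,-0.5],1],[[0,0,0],[0,0,0],1]]'

```text
t: 10.7
ee_pos: [0.5101, -0.0257, 0.115]
tcp_rot: [[0.631, 0.0, 0.776], [-0.776, -0.0, 0.631], [0.0, -1.0, 0.0]]
ft_force: [-2.6, -1.6, 5.5]
gripper_width: 0.201
```

>>> servo_tool --commands '[[[-0.37,0.47,0],[0,0,-0.5],1],[[0,0,0],[0,0,0],1]]'

```text
t: 10.9
ee_pos: [0.5064, -0.0209, 0.115]
tcp_rot: [[0.59, 0.0, 0.808], [-0.808, -0.0, 0.59], [0.0, -1.0, 0.0]]
ft_force: [-2.8, -1.6, 6.7]
gripper_width: 0.2
```

>>> servo_tool --commands '[[[-0.34,0.5,0],[0,0,-0.5],1],[[0,0,0],[0,0,0],1]]'

```text
t: 11.1
ee_pos: [0.503, -0.0159, 0.115]
tcp_rot: [[0.547, 0.0, 0.837], [-0.837, -0.0, 0.547], [0.0, -1.0, 0.0]]
ft_force: [-2.3, -2.2, 6.4]
gripper_width: 0.205
```

```bash
python3 st.py
```

```text
t 11.1 p [ 0.503  -0.0159  0.115 ] bx -56.87 tilt [ 2.e-04 -1.e+00  0.e+00] F [-2.29 -2.2   6.39] M [-0.24  0.5  -0.08] w 18.0 j6 53.7
bearing -147.01 r 0.1152 Ftan(cw) -0.59 Frad 3.12
```

>>> servo_tool --commands '[[[-0.32,0.51,0],[0,0,-0.5],1],[[0,0,0],[0,0,0],1]]'

```text
t: 11.3
ee_pos: [0.4998, -0.0108, 0.115]
tcp_rot: [[0.502, 0.0, 0.865], [-0.865, -0.0, 0.502], [0.0, -1.0, 0.0]]
ft_force: [-2.4, -2.1, 5.6]
gripper_width: 0.197
```

```bash
python3 st.py
```

```text
t 11.3 p [ 0.4998 -0.0108  0.115 ] bx -59.87 tilt [ 2.e-04 -1.e+00  1.e-04] F [-2.36 -2.13  5.65] M [-0.27  0.51 -0.08] w 17.3 j6 57.3
bearing -150.00 r 0.1152 Ftan(cw) -0.66 Frad 3.11
```

>>> servo_tool --commands '[[[-0.29,0.53,0],[0,0,-0.5],1],[[0,0,0],[0,0,0],1]]'

```text
t: 11.5
ee_pos: [0.4969, -0.0055, 0.115]
tcp_rot: [[0.456, 0.0, 0.89], [-0.89, -0.0, 0.456], [0.0, -1.0, 0.0]]
ft_force: [-2.1, -1.3, 6.2]
gripper_width: 0.199
```

```bash
python3 st.py
```

```text
t 11.5 p [ 0.4969 -0.0055  0.115 ] bx -62.87 tilt [ 1.e-04 -1.e+00  0.e+00] F [-2.09 -1.29  6.17] M [-0.27  0.46 -0.08] w 17.5 j6 60.9
bearing -153.03 r 0.1152 Ftan(cw) -0.21 Frad 2.45
```

>>> servo_tool --commands '[[[-0.26,0.54,0],[0,0,-0.5],1],[[0,0,0],[0,0,0],1]]'

```text
t: 11.7
ee_pos: [0.4943, -0.0, 0.115]
tcp_rot: [[0.409, 0.0, 0.913], [-0.913, -0.0, 0.409], [0.0, -1.0, 0.0]]
ft_force: [-2.3, -1.7, 6.4]
gripper_width: 0.197
```

```bash
python3 st.py
```

```text
t 11.7 p [ 0.4943 -0.      0.115 ] bx -65.87 tilt [ 1.e-04 -1.e+00  0.e+00] F [-2.35 -1.73  6.36] M [-0.17  0.5  -0.01] w 17.3 j6 64.5
bearing -156.02 r 0.1152 Ftan(cw) -0.63 Frad 2.85
```

>>> servo_tool --commands '[[[-0.23,0.56,0],[0,0,-0.5],1],[[0,0,0],[0,0,0],1]]'

```text
t: 11.9
ee_pos: [0.492, 0.0056, 0.115]
tcp_rot: [[0.361, -0.0, 0.933], [-0.933, -0.0, 0.361], [0.0, -1.0, -0.0]]
ft_force: [-2.3, -1.1, 6.3]
gripper_width: 0.206
```

```bash
python3 st.py
```

```text
t 11.9 p [0.492  0.0056 0.115 ] bx -68.87 tilt [ 0. -1. -0.] F [-2.26 -1.07  6.33] M [-0.23  0.53 -0.08] w 18.2 j6 68.1
bearing -159.05 r 0.1152 Ftan(cw) -0.20 Frad 2.50
```

>>> servo_tool --commands '[[[-0.2,0.57,0],[0,0,-0.5],1],[[0,0,0],[0,0,0],1]]'

```text
t: 12.1
ee_pos: [0.4899, 0.0113, 0.115]
tcp_rot: [[0.311, -0.0, 0.95], [-0.95, -0.0, 0.311], [0.0, -1.0, -0.0]]
ft_force: [-2.7, -1.2, 6.9]
gripper_width: 0.201
```

```bash
python3 st.py
```

```text
t 12.1 p [0.4899 0.0113 0.115 ] bx -71.87 tilt [ 0.e+00 -1.e+00 -2.e-04] F [-2.75 -1.19  6.93] M [-0.19  0.53 -0.03] w 17.7 j6 71.8
bearing -162.07 r 0.1153 Ftan(cw) -0.29 Frad 2.98
```

>>> servo_tool --commands '[[[-0.17,0.57,0],[0,0,-0.5],1],[[0,0,0],[0,0,0],1]]'

```text
t: 12.3
ee_pos: [0.4883, 0.017, 0.115]
tcp_rot: [[0.261, -0.0, 0.965], [-0.965, -0.0, 0.261], [-0.0, -1.0, -0.0]]
ft_force: [-2.3, -0.3, 6.8]
gripper_width: 0.198
```

```bash
python3 st.py
```

```text
t 12.3 p [0.4883 0.017  0.115 ] bx -74.87 tilt [-0.e+00 -1.e+00 -2.e-04] F [-2.34 -0.27  6.81] M [-0.12  0.6  -0.09] w 17.4 j6 75.5
bearing -165.02 r 0.1153 Ftan(cw) 0.35 Frad 2.33
```

>>> servo_tool --commands '[[[-0.14,0.59,0],[0,0,-0.5],1],[[0,0,0],[0,0,0],1]]'

```text
t: 12.5
ee_pos: [0.4868, 0.023, 0.115]
tcp_rot: [[0.21, -0.0, 0.978], [-0.978, 0.0, 0.21], [-0.0, -1.0, -0.0]]
ft_force: [-2.7, -0.7, 7.2]
gripper_width: 0.199
```

```bash
python3 st.py
```

```text
t 12.5 p [0.4868 0.023  0.115 ] bx -77.87 tilt [-1.e-04 -1.e+00 -3.e-04] F [-2.72 -0.74  7.23] M [-0.17  0.59 -0.08] w 17.5 j6 79.2
bearing -168.06 r 0.1153 Ftan(cw) -0.16 Frad 2.82
```

>>> servo_tool --commands '[[[-0.12,0.59,0],[0,0,-0.5],1],[[0,0,0],[0,0,0],1]]'

```text
t: 12.7
ee_pos: [0.4857, 0.0289, 0.115]
tcp_rot: [[0.159, -0.0, 0.987], [-0.987, 0.0, 0.159], [-0.0, -1.0, -0.0]]
ft_force: [-2.7, -1.0, 7.1]
gripper_width: 0.199
```

```bash
python3 st.py
```

```text
t 12.7 p [0.4857 0.0289 0.115 ] bx -80.87 tilt [-1.e-04 -1.e+00 -1.e-04] F [-2.72 -0.96  7.07] M [-0.09  0.57 -0.08] w 17.6 j6 82.9
bearing -171.06 r 0.1153 Ftan(cw) -0.52 Frad 2.84
```

>>> servo_tool --commands '[[[-0.07,0.6,0],[0,0,-0.5],1],[[0,0,0],[0,0,0],1]]'

```text
t: 12.9
ee_pos: [0.4849, 0.0349, 0.115]
tcp_rot: [[0.107, -0.0, 0.994], [-0.994, 0.0, 0.107], [-0.0, -1.0, -0.0]]
ft_force: [-3.4, -0.4, 7.6]
gripper_width: 0.198
```

```bash
python3 st.py
```

```text
t 12.9 p [0.4849 0.0349 0.115 ] bx -83.87 tilt [-1.e-04 -1.e+00 -4.e-04] F [-3.44 -0.36  7.65] M [-0.07  0.6  -0.08] w 17.4 j6 86.6
bearing -174.08 r 0.1153 Ftan(cw) 0.00 Frad 3.46
```

>>> servo_tool --commands '[[[-0.05,0.6,0],[0,0,-0.5],1],[[0,0,0],[0,0,0],1]]'

```text
t: 13.1
ee_pos: [0.4845, 0.0404, 0.1149]
tcp_rot: [[0.055, -0.0, 0.998], [-0.998, -0.001, 0.055], [0.001, -1.0, -0.0]]
ft_force: [-4.0, -4.3, 7.8]
gripper_width: 0.202
```

```bash
python3 st.py
```

```text
t 13.1 p [0.4845 0.0404 0.1149] bx -86.84 tilt [ 7.e-04 -1.e+00 -4.e-04] F [-3.98 -4.31  7.85] M [-0.59  0.63 -0.03] w 17.8 j6 90.3
bearing -176.84 r 0.1153 Ftan(cw) -4.08 Frad 4.21
```

```bash
cat > tab.py <<'E'
from h import *
def tab(f,c=(.6012,.0469)):
    out=[]
    for R in (.072,.076,.08,.084,.088,.092):
        A,v=ang(f,c,.0695,R,0,60,.5);w=np.clip(v[:,1]-v[:,2]-5,0,None)   # green minus red
        out.append(round((w*A).sum()/max(w.sum(),1e-9),2))
    return out
if __name__=="__main__":
    import sys
    print("base",tab(dict(np.load("pics/top0.npz"))),tab(dict(np.load("pics/top4.npz"))))
    from bench import *
    f=grab_frame("top");np.savez(f"pics/top{sys.argv[1]}.npz",**f);print("now",tab(f))
    crop(f,(305,180),110,100,7,f"pics/t{sys.argv[1]}.png")
E
python3 tab.py 6;python3 arc.py -176.9 2 5; python3 arc.py -176.9 1 9
```

```text
base [np.float64(26.45), np.float64(26.67), np.float64(26.66), np.float64(26.88), np.float64(27.06), np.float64(26.73)] [np.float64(26.47), np.float64(26.67), np.float64(26.65), np.float64(26.91), np.float64(27.07), np.float64(26.73)]
now [np.float64(26.32), np.float64(26.82), np.float64(26.54), np.float64(26.47), np.float64(26.74), np.float64(26.42)]
pics/t6.png origin 250 130 scale 7
-178.9 [-0.02, 0.4] turn -0.3333333333333333
-180.9 [0.0, 0.4] turn -0.3333333333333333
-182.9 [0.01, 0.4] turn -0.3333333333333333
-184.9 [0.03, 0.4] turn -0.3333333333333333
-186.9 [0.04, 0.4] turn -0.3333333333333333
-177.9 [-0.01, 0.2] turn -0.16666666666666666
-178.9 [-0.01, 0.2] turn -0.16666666666666666
-179.9 [0.0, 0.2] turn -0.16666666666666666
-180.9 [0.0, 0.2] turn -0.16666666666666666
-181.9 [0.01, 0.2] turn -0.16666666666666666
-182.9 [0.0, 0.2] turn -0.16666666666666666
-183.9 [0.02, 0.2] turn -0.16666666666666666
-184.9 [0.01, 0.2] turn -0.16666666666666666
-185.9 [0.02, 0.2] turn -0.16666666666666666
```

View pics/t6.png

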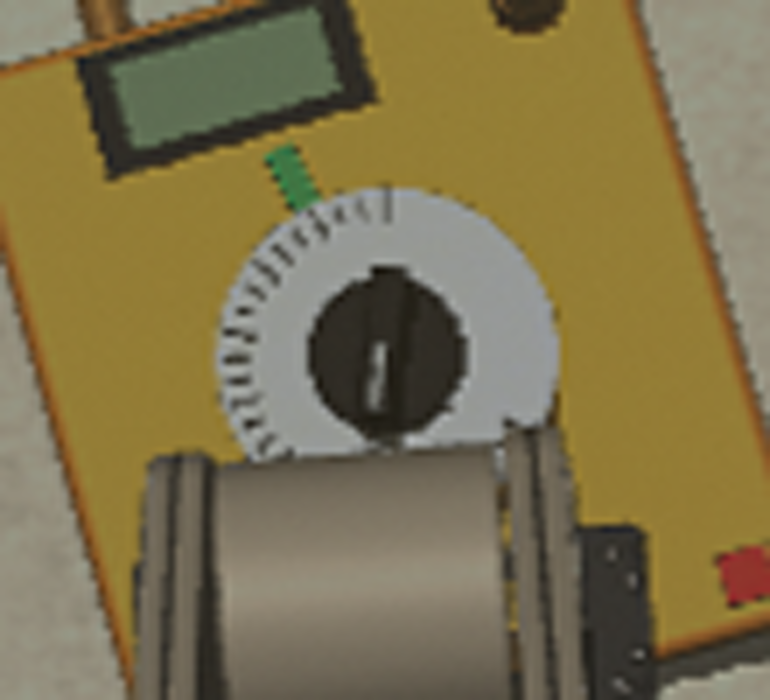

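>>> servo_tool --commands '[[[-0.01,0.2,0],[0,0,-0.17],1],[[-0.01,0.2,0],[0,0,-0.17],1],[[0,0.2,0],[0,0,-0.17],1],[[0,0.2,0],[0,0,-0.17],1],[[0.01,0.2,0],[0,0,-0.17],1],[[0,0,0],[0,0,0],1]]'

```text
t: 13.75
ee_pos: [0.4843, 0.05, 0.115]
tcp_rot: [[-0.033, -0.001, 0.999], [-0.999, -0.001, -0.033], [0.001, -1.0, -0.001]]
ft_force: [-2.9, -5.7, 7.5]
gripper_width: 0.2
```

```bash
python3 st.py; python3 tab.py 7
```

```text
t 13.75 p [0.4843 0.05   0.115 ] bx -91.89 tilt [ 1.2e-03 -1.0e+00 -5.0e-04] F [-2.95 -5.7   7.45] M [-0.89  0.61  0.01] w 17.6 j6 96.5
bearing -181.57 r 0.1153 Ftan(cw) -5.77 Frad 2.79
base [np.float64(26.45), np.float64(26.67), np.float64(26.66), np.float64(26.88), np.float64(27.06), np.float64(26.73)] [np.float64(26.47), np.float64(26.67), np.float64(26.65), np.float64(26.91), np.float64(27.07), np.float64(26.73)]
now [np.float64(21.29), np.float64(22.22), np.float64(22.05), np.float64(22.09), np.float64(22.06), np.float64(21.79)]
pics/t7.png origin 250 130 scale 7
```

>>> servo_tool --commands '[[[0,0.2,0],[0,0,-0.17],1],[[0.02,0.2,0],[0,0,-0.17],1],[[0.01,0.09,0],[0,0,-0.06],1],[[0,0,0],[0,0,0],1],[[0,0,0],[0,0,0],1]]'

```text
t: 14.3
ee_pos: [0.4845, 0.0548, 0.1149]
tcp_rot: [[-0.074, -0.001, 0.997], [-0.997, -0.001, -0.074], [0.001, -1.0, -0.001]]
ft_force: [-3.5, -5.9, 7.7]
gripper_width: 0.196
```

```bash
python3 st.py; python3 tab.py 8
```

```text
t 14.3 p [0.4845 0.0548 0.1149] bx -94.27 tilt [ 1.2e-03 -1.0e+00 -6.0e-04] F [-3.45 -5.95  7.74] M [-0.97  0.66  0.03] w 17.3 j6 99.4
bearing -183.95 r 0.1153 Ftan(cw) -6.17 Frad 3.03
base [np.float64(26.45), np.float64(26.67), np.float64(26.66), np.float64(26.88), np.float64(27.06), np.float64(26.73)] [np.float64(26.47), np.float64(26.67), np.float64(26.65), np.float64(26.91), np.float64(27.07), np.float64(26.73)]
now [np.float64(19.64), np.float64(19.81), np.float64(19.2), np.float64(20.03), np.float64(19.72), np.float64(19.76)]
pics/t8.png origin 250 130 scale 7
```

>>> servo_tool --commands '[[[0,0,0],[0,0,0],4],[[0,0,0],[0,0,0],4],[[0,0,0],[0,0,0],4],[[0,0,3],[0,0,0],4],[[0,0,4],[0,0,0],4],[[0,4.5,3],[0,0,0],4],[[0,4.5,0],[0,0,0],4],[[0,4.5,0],[0,0,0],4],[[0,4.5,0],[0,0,0],4],[[0,4.5,0],[0,0,0],4]]'

```text
t: 15.35
ee_pos: [0.4844, 0.2792, 0.2123]
tcp_rot: [[-0.076, 0.0, 0.997], [-0.997, 0.0, -0.076], [-0.0, -1.0, 0.0]]
ft_force: [0.1, 0.2, 0.1]
gripper_width: 0.459
```

```bash
python3 st.py; python3 tab.py 9; python3 look.py 9
```

```text
t 15.35 p [0.4844 0.2792 0.2123] bx -94.38 tilt [-3.e-04 -1.e+00  3.e-04] F [0.1  0.18 0.11] M [-0.05  0.18 -0.  ] w 40.4 j6 123.1
bearing -243.64 r 0.2594 Ftan(cw) 0.17 Frad 0.12
base [np.float64(26.45), np.float64(26.67), np.float64(26.66), np.float64(26.88), np.float64(27.06), np.float64(26.73)] [np.float64(26.47), np.float64(26.67), np.float64(26.65), np.float64(26.91), np.float64(27.07), np.float64(26.73)]
now [np.float64(19.67), np.float64(19.81), np.float64(19.24), np.float64(20.02), np.float64(19.72), np.float64(19.75)]
pics/t9.png origin 250 130 scale 7
top
ptr R 0.034 dark centroid 179.7 [157, 158, 150, 124, 91, 90, 83, 68, 63, 60, 60, 87, 121, 164, 164, 155, 140]
ptr R 0.037 dark centroid 177.3 [156, 158, 156, 150, 128, 115, 104, 94, 122, 119, 99, 136, 150, 159, 156, 157, 158]
ptr R 0.04 dark centroid 173.4 [156, 157, 158, 149, 129, 119, 133, 95, 138, 160, 155, 159, 158, 158, 157, 156, 156]
ptr R 0.043 dark centroid 173.5 [155, 156, 157, 151, 133, 114, 139, 101, 137, 159, 157, 156, 156, 156, 156, 156, 156]
ptr R 0.046 dark centroid 174.2 [155, 156, 157, 154, 141, 110, 133,
[... 602 characters left out ...]
24, 136, 148]
ptr R 0.04 dark centroid 180.6 [198, 197, 196, 192, 190, 172, 141, 115, 96, 107, 127, 137, 139, 150, 168, 183, 198]
ptr R 0.043 dark centroid 177.6 [198, 198, 195, 188, 172, 147, 129, 98, 78, 108, 164, 178, 182, 195, 200, 199, 199]
ptr R 0.046 dark centroid 178.5 [198, 197, 196, 191, 177, 162, 149, 113, 82, 104, 156, 192, 199, 199, 200, 200, 199]
ptr R 0.049 dark centroid 179.0 [198, 197, 197, 195, 195, 185, 170, 101, 83, 113, 159, 192, 198, 198, 199, 199, 199]
mrk R 0.056 173.0 [0, 0, 0, 0, 0, 41, 82, 48, 0, 0, 0, 0, 0, 0, 0, 0, 0]
mrk R 0.059 173.3 [0, 0, 0, 0, 0, 51, 119, 65, 5, 0, 0, 0, 0, 0, 0, 0, 0]
mrk R 0.062 173.2 [0, 0, 0, 0, 0, 68, 112, 74, 7, 0, 0, 0, 0, 0, 0, 0, 0]
```

View pics/rect9.png

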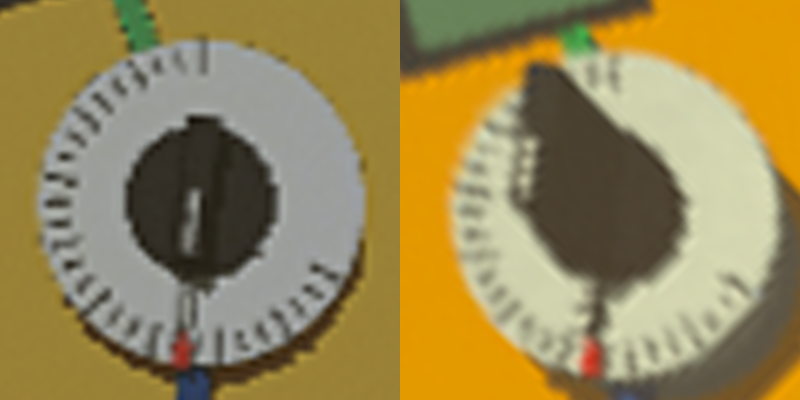

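View pics/t9.png

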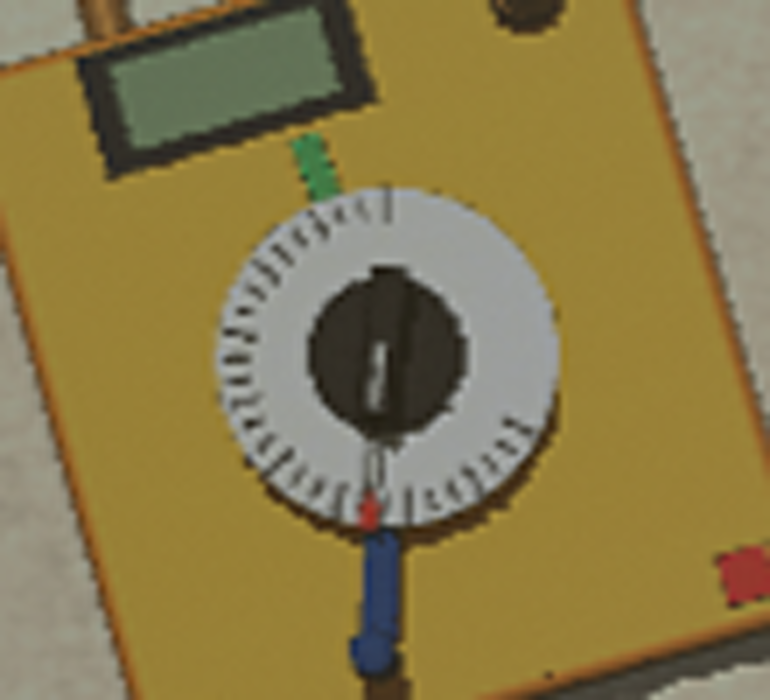

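```bash
python3 -c "
from bench import *
print(job_done())"
```

```text
the job is handed in; nothing more can be done
None
```

The knob is set to the red marker and the ring is locked. I handed the job in at about 15.4 s, with the gripper open and well clear of everything.

- **Knob:** I gripped it and turned it about 64° clockwise. In the last top view the pointer stands at bearing 173.0–173.4° and the marker at 172.8°. Readings before and after locking match, so locking did not shift the setting.
- **Lock ring:** I gripped the lever post and swung it about 72° clockwise until it bit. I then tightened about 7.1° further.
- **Tab:** The top camera shows it carried 7.05°, which is about 9.9 mm. It stayed there after release.
- **Other things:** I steered clear of the other objects, and the highest force I read at the wrist was about 10 N. I did not measure their positions again at the end.

Two things disagreed:
- **Marker position:** The task puts the marker 1.8 to 3.1 rad clockwise of the pointer's start, but both cameras showed about 1.1 rad. I went by the red marker I could see; it was the only red mark on the dial.
- **Side view:** It reads the pointer a few degrees short of the marker (its dark centroids are 178–179° at the tip, against 173°). I put that down to the pointer's shadow. I relied on the top view, which agrees with the gripper's final angle of 172.9°.

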